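# Load the round foot into the welding jig's slide and push the slide home

## Task

First stand the round-based stand foot upright inside the low ring on top of the welding jig's slide. Then push the slide along its lane, away from the robot, until it is fully home against the end stop with the foot still standing in the ring; push at the middle of its rear edge, because it jams between the rails when it is pushed off-centre. Leave the square-based foot where it stands.

Things in the scene. Friction and masses are not known exactly. Their poses are not given: they have to be found in the camera images.
- jig: Welding jig fixed to the table: steel floor plate 6 mm thick, 263 mm wide, two rails, a cross bar (end stop) at its far end, a 136 mm torch bracket behind. Origin: on the table, on the lane's centre line; x along the lane to the stop (within 15 degrees of straight ahead), z up. Lane 222 mm wide; rails x = -150 to 150 mm, 36 mm above the table like the stop, whose near face is at x = 135 mm.
- slide: Loose flat aluminium slide between the rails, 220 mm across, 110 along, 24 thick, 0.65 kg, on top a steel ring 70 mm inside, 8 high. Origin: underside, mid-width, below the ring's centre; x to the stop. Straight rear edge at x = -70 mm, front +40. Starts at jig x -55 to -15 mm, home is +95. Pushed within 20 mm of mid-width it runs at 2 to 8 N; 70 mm off it jams.
- foot_post (a point): Round stand foot, loose, 0.14 kg, on the table left or right of the jig: steel disc 50 mm across, 6 thick, with an upright post 14 mm in diameter in its middle, 42 mm high in all. This point: on the post's axis, 30 mm above the underside, 12 below the top; z up the post. Standing in the ring it is 54 mm above the slide's origin.
- square_post (a point): Square stand foot, not to be used: the same post on a square steel plate 46 x 46 x 6 mm, standing on the other side of the jig. This point: on the post's axis, 30 mm above its underside.
Mind the look-alikes: they are no part of the job. What is shaped like the slide but brown is not meant.

How it is judged:
By the outcome, as a careful person would: the job done as asked, in the order asked, and still so for the second after the job is handed in, with the robot touching nothing.
It also fails if it takes over 48 s, if anything falls off the work surface, if the arm or the gripper's body presses on something with over 40 N, if the wrist force passes 120 N, or if a joint passes its speed limit or range.

## Robot

A 6-joint arm with a two-finger parallel gripper is mounted at the origin on the work surface. World frame = base frame: x ahead of the robot, y to its left, z up, the work surface at z = 0. Lengths are in m, angles in rad, forces in N, time in s.
With the tool pointing down it reaches from about 0.425 to 0.925 m from the base axis. Payload 12.5 kg.
Tool frame: the origin (TCP) lies between the finger pads; the fingertips stand 14 mm ahead of it and the grasp point (between the pads) lies 5 mm behind it (robot.nose_length is the distance from the TCP to the fingertips, in m); z points along the fingers, y is the line along which they close (so a half turn about z gives the same grasp; the last joint's range is limited). The gripper opens to 85 mm and grips with 20 to 120 N. Pads are 22 mm wide; open, the fingers measure 114 mm over their backs; the gripper's body (76 mm by 85 mm) begins 54 mm behind the grasp point. The pads swing forward as they close: fully open they stand 13 mm farther back than shut.
Start: joints at [-1.323, 0.491, 1.559, -0, 1.092, -0.106], TCP at [0.217, -0.586, 0.245] pointing down, gripper open.
Joint ranges: [-3.1, 3.1], [-0.84, 2.19], [0.05, 2.79], [-1.13, 4.28], [0.06, 2.93], [-2.69, 2.69]. Speed limits (rad/s): [2.22, 2.22, 2.79, 3.14, 3.14, 3.14].

## Interface

Orientations are given as a 3x3 rotation matrix whose columns are the frame's x, y, z axes.
In Python, from rig import robot, imaging, order gives the robot as it stands. The module is installed in compiled form; this text tells all that it offers.
- The arm moves only by the tool play_rows, never from a script. Its argument "plan" is text: rows parted by semicolons, each of 4 numbers parted by spaces: the shift along the tool's x, y, z as a fraction of full scale, then the turn about the tool's z as a fraction of full scale. In form: tx ty tz twist; .... A call has 1 to 20 rows; each row shifts and turns the commanded pose from where the row before left it, along the tool's axes as they then stand; what a row does not reach is not made up. Full scale, the value 1, is 2.5 cm for a shift and 6 degrees for a turn. A row lasts 1/12 s, in which the tool goes at most 41.7 mm and 7.16 degrees, less where a joint would pass 70% of its speed; a pose out of reach is approached as far as the arm can. A call with a number of a shift or a turn outside -1 to 1 is refused whole. A call with a gripper value outside its range is refused whole. "fingers" is the closure, from 0 (fully open) to 1 (shut), set as the call begins (left out, the last holds). The fingers move at their own pace and stop on an object; "newtons" is the grip in N (left out, the last holds). Time passes only in rows, so rows that do not move let the fingers close. It gives the time, the measured TCP pose, the force, the opening and the grip force at its end, in the units of the state.
- robot.get_state(): the state, without advancing time (a new reading comes with each control period).
- imaging.snapshot(name): name is "scene" or "side" or "wrist"; returns (picture, depth): 400x640x3 uint8, blue, green, red; 400x640 float32, m along the optical axis (not along the pixel's ray), 0 where there is no reading.
- imaging.camera_params(name): a dict with "fovy" (degrees; the focal length in pixels is half the picture's height over the tangent of half this angle, whatever the lens; pixels are square), "cx", "cy" (the principal point, pixels), "k1" (the pictures are not rectified: a ray, as slopes to the right and down, at radius r is drawn at 1 + k1 r^2 times it, then the intrinsics apply), "view" (4x4, takes a point from world to camera coordinates). Camera axes: x right, y down, z forward; pixel columns grow to the right and rows downward; lengths in m; the calibration is good to about 2 mm. A picture is of the moment at which its call begins: read the wrist's pose just before it. camera_params takes no time and is no camera call; for the wrist camera it gives the pose at the moment of the call.
- order.finish_job(): hands the job in; it is judged then, once.
The state is a dict: "time_s": time; "joint_pos": joint angles; "qd": joint speeds; "joint_torque": joint torques, N m; "position": TCP position; "orientation": TCP orientation; "wrist_force": force on the tool from outside, world axes, zero at the start; "ft_torque": the same for the moment, N m; "gripper_width": finger opening in m; "gripper_force": force on a finger pad.
Only numpy, scipy, OpenCV 4.12 (cv2) and the standard library are available. Lean on these libraries where they do the work, as an engineer would, in place of code of your own. Each camera call takes 0.05 s, during which the arm holds its last target. There are 200 camera calls.

## Working session

There is one attempt and no reset: what is moved stays moved. The work goes in short steps, Python scripts to look and compute and a tool call to move; the robot and the scene stay as the last step left them, time stands still between calls to the robot, and variables do not carry over. Pictures are saved under pics/ and viewed, at most 10 in all, crops included, and the job is handed in when it is done.

Besides the shell and the picture viewer there is one more tool, called after "Request:" by a JSON object that holds its "op" and its "data". play_rows: Moves the arm, as the interface text tells. Shift numbers are shares of 2.5 cm and turn numbers shares of 6 degrees, none past 1 either way. Its arguments: {"type":"object","properties":{"plan":{"type":"string"},"fingers":{"type":"number"},"newtons":{"type":"number"}},"required":["plan"]}

```bash
mkdir -p pics; cat > h.py <<'E'
import numpy as np, cv2
from rig import robot, imaging, order
def cam(n):
    p=imaging.camera_params(n); f=200/np.tan(np.radians(p['fovy'])/2)
    K=np.array([[f,0,p['cx']],[0,f,p['cy']],[0,0,1.]]); return K,np.array([p['k1'],0,0,0.]),np.array(p['view'])
def snap(n):
    c=cam(n); im,d=imaging.snapshot(n); return im,d,c
def rays(c,uv):
    K,_,_=c; k=_[0]
    d=(np.asarray(uv,float).reshape(-1,2)-[K[0,2],K[1,2]])/K[0,0]; s=d.copy()
    for i in range(20): s=d/(1+k*(s**2).sum(1,keepdims=True))
    return np.c_[s,np.ones(len(s))]
def world(c,uv,depth):
    V=c[2]; P=rays(c,uv)*np.asarray(depth).reshape(-1,1)
    return (P-V[:3,3])@V[:3,:3]
def cloud(d,c):
    v,u=np.mgrid[:400,:640]; return world(c,np.c_[u.ravel(),v.ravel()],d.ravel()).reshape(400,640,3)
def onz(c,uv,z):
    V=c[2];R=V[:3,:3];o=-R.T@V[:3,3];r=rays(c,uv)@R
    return o+r*((z-o[2])/r[:,2])[:,None]
E
python3 - <<'E'
from h import *
for n in('scene','side'):
    im,d,c=snap(n); cv2.imwrite(f'pics/{n}0.png',im); np.savez(f'{n}0.npz',im=im,d=d,K=c[0],k=c[1],V=c[2])
    print(n,-c[2][:3,:3].T@c[2][:3,3],c[2][2,:3])
s=robot.get_state();print(s['time_s'],s['position'],s['orientation'],s['gripper_width'],robot.nose_length)
E
```

```text
scene [ 0.81155131 -0.56921401  0.70477698] [-0.3651715   0.62729359 -0.68786083]
side [0.43053109 0.48465616 0.67991295] [ 0.00848394 -0.62178706 -0.78314039]
0.1 [ 0.21653422 -0.58610976  0.24479218] [[ 9.38052717e-01  3.46492502e-01 -2.12762968e-04]
 [ 3.46492547e-01 -9.38052274e-01  9.19618315e-04]
 [ 1.19058065e-04 -9.36371242e-04 -9.99999555e-01]] 0.08511347878547228 0.014
```

View pics/scene0.png

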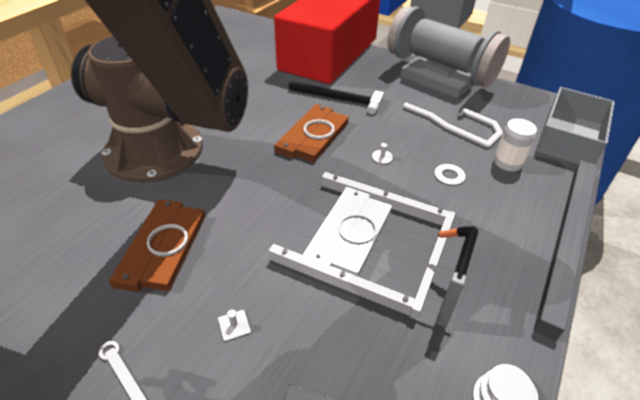

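View pics/side0.png

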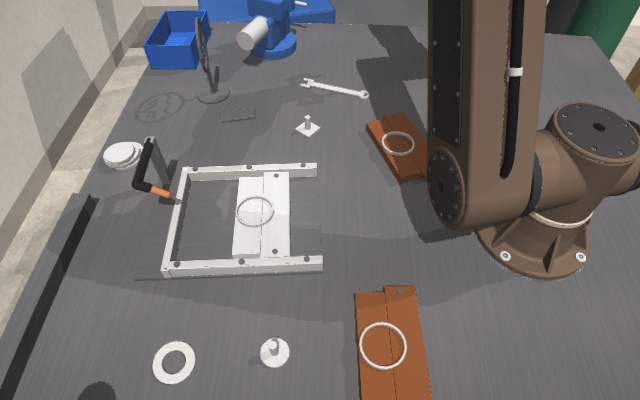

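The scene view shows the round foot at (382,155), the square one at (233,323), and the silver slide with its ring at (357,229). In the side view the round foot is at (275,352) and the ring at (255,211).

```bash
python3 - <<'E'
from h import *
def ld(n):
    z=np.load(n+'0.npz'); return z['im'],z['d'],(z['K'],z['k'],z['V'])
for n,fp,box in(('scene',(382,155),None),('side',(275,352),None)):
    im,d,c=ld(n); P=cloud(d,c); ok=d>0
    print(n,'tilt check table z', np.median(P[...,2][ok&(abs(P[...,2])<.02)]))
    u,v=fp; W=P[v-30:v+25,u-30:u+30].reshape(-1,3)
    for lo,hi in((.002,.012),(.02,.038),(.036,.05)):
        Q=W[(W[:,2]>lo)&(W[:,2]<hi)]; print(lo,len(Q),Q.mean(0).round(4) if len(Q) else '', (Q.max(0)-Q.min(0)).round(3) if len(Q) else '')
    # slide: points z .02-.034... in jig region
    for nm,lo,hi in(('slide',.0255,.0335),('rail',.0338,.040)):
        M=(P[...,2]>lo)&(P[...,2]<hi)&ok&(P[...,0]>.4)&(P[...,0]<.95)&(abs(P[...,1])<.25)&(im.min(2)>110)
        nl,L,st,ce=cv2.connectedComponentsWithStats(M.astype(np.uint8))
        for i in range(1,nl):
            if st[i,4]>150:
                Q=P[L==i]; r=cv2.minAreaRect((Q[:,:2]*1000).astype(np.float32)); print(nm,st[i,4],ce[i].round(),'z',np.median(Q[:,2]).round(4),np.round(r[0],1),np.round(r[1],1),round(r[2],1))
E
```

```text
Traceback (most recent call last):
  File "h.py", line 17, in cloud
    v,u=np.mgrid[:400,:640]; return world(c,np.c_[u.ravel(),v.ravel()],d.ravel()).reshape(400,640,3)
                                    ~~~~~^^^^^^^^^^^^^^^^^^^^^^^^^^^^^^^^^^^^^^^^
  File "h.py", line 14, in world
    V=c[2]; P=rays(c,uv)*np.asarray(depth).reshape(-1,1)
              ~~~~^^^^^^
  File "h.py", line 11, in rays
    for i in range(20): s=d/(1+k*(s**2).sum(1,keepdims=True))
                          ~^^~~~~~~~~~~~~~~~~~~~~~~~~~~~~~~~~
ValueError: operands could not be broadcast together with shapes (256000,2) (256000,4)
```

```bash
sed -i 's/K,_,_=c; k=_\[0\]/K=c[0]; k=c[1][0]/' h.py; cat > m.py <<'E'
from h import *
def ld(n):
    z=np.load(n+'0.npz'); return z['im'],z['d'],(z['K'],z['k'],z['V'])
for n,fp,box in(('scene',(382,155),None),('side',(275,352),None)):
    im,d,c=ld(n); P=cloud(d,c); ok=d>0
    print(n,'table z', np.median(P[...,2][ok&(abs(P[...,2])<.02)]))
    u,v=fp; W=P[v-30:v+25,u-30:u+30].reshape(-1,3)
    for lo,hi in((.002,.012),(.02,.038),(.036,.05)):
        Q=W[(W[:,2]>lo)&(W[:,2]<hi)]; print(lo,len(Q),Q.mean(0).round(4) if len(Q) else '', (Q.max(0)-Q.min(0)).round(3) if len(Q) else '')
    for nm,lo,hi in(('slide',.0255,.0335),('rail',.0338,.040)):
        M=(P[...,2]>lo)&(P[...,2]<hi)&ok&(P[...,0]>.4)&(P[...,0]<.95)&(abs(P[...,1])<.25)&(im.min(2)>110)
        nl,L,st,ce=cv2.connectedComponentsWithStats(M.astype(np.uint8))
        for i in range(1,nl):
            if st[i,4]>150:
                Q=P[L==i]; r=cv2.minAreaRect((Q[:,:2]*1000).astype(np.float32)); print(nm,st[i,4],ce[i].round(),'z',np.median(Q[:,2]).round(4),np.round(r[0],1),np.round(r[1],1),round(r[2],1))
E
python3 m.py
```

```text
scene table z 0.0006223834001220203
0.002 435 [0.5082 0.2841 0.004 ] [0.213 0.268 0.009]
0.02 33 [0.5153 0.268  0.0303] [0.013 0.007 0.018]
0.036 28 [0.5146 0.271  0.0403] [0.013 0.015 0.008]
slide 3537 [349. 229.] z 0.0303 [591.7   2.7] [284. 226.] 5.4
slide 644 [357. 228.] z 0.0304 [578.1   2.4] [66.  64.4] 64.0
slide 409 [345. 283.] z 0.0296 [ 610.1 -127.8] [298.7   6.5] 4.6
slide 1183 [508. 383.] z 0.0306 [ 922.8 -160.2] [64.2 55.4] 30.5
rail 893 [396. 199.] z 0.0361 [589.6 100.1] [300.7  60.8] 4.7
rail 246 [357. 228.] z 0.0376 [580.8  -2.5] [76.8 77. ] 39.8
rail 1865 [372. 275.] z 0.0362 [602.  -40.7] [300.2 183.4] 5.0
side table z 8.155632278988245e-05
0.002 647 [0.5121 0.2754 0.0054] [0.106 0.092 0.01 ]
0.02 31 [0.5115 0.2795 0.0291] [0.013 0.008 0.017]
0.036 68 [0.5128 0.2749 0.0416] [0.013 0.014 0.007]
slide 437 [120. 152.] z 0.0297 [ 920.2 -164.2] [59.2 72. ] 0.4
slide 3805 [264. 214.] z 0.0295 [590.8  -1.1] [282.7 226.6] 4.4
slide 699 [254. 210.] z 0.0297 [579.   -2.6] [66.9 66.6] 55.9
slide 351 [240. 268.] z 0.0295 [586.2 129.6] [298.3   5.7] 5.4
rail 2597 [228. 225.] z 0.0357 [597.4   1.7] [300.  264.5] 5.0
rail 243 [254. 210.] z 0.037 [578.4   1.1] [77.1 77.3] 22.3
```

Both cameras agree within about 4 mm. The jig is near (0.597, 0.002) with a yaw of about +5°. The ring is near (0.580, 0.000) and the round foot's post near (0.514, 0.273). The measured heights match the given ones, so I'm moving to the foot.

Request:
{"op": "play_rows", "data": {"plan": "1 -1 0 0.85; 1 -1 0 0.85; 1 -1 0 0.85; 1 -1 0 0; 1 -1 0 0; 1 -1 0 0; 1 -1 0 0; 1 -1 0 0; 1 -1 0 0; 1 -1 0 0; 1 -1 0 0; 1 -1 0 0; 1 -1 0 0; 0.6 -1 0 0; 0 -1 0 0; 0 -1 0 0; 0 -1 0 0; 0 -1 0 0; 0 -1 0 0; 0 -1 0 0", "fingers": 0, "newtons": 40}}

```text
time_s: 1.77
position: [0.496, -0.047, 0.2451]
orientation: [[0.996, 0.087, -0.0], [0.087, -0.996, 0.0], [-0.0, -0.0, -1.0]]
wrist_force: [0.6, -0.0, -0.4]
gripper_width: 0.0857
gripper_force: 0.0
```

Request:
{"op": "play_rows", "data": {"plan": "0.6 -1 0 0; 0.6 -1 0 0; 0.6 -1 0 0; 0 -1 0 0; 0 -1 0 0; 0 -1 0 0; 0 -1 0 0; 0 -1 0.5 0; 0 -1 1 0; 0 -1 1 0; 0 -1 1 0; 0 -1 1 0; 0 -0.7 0 0; 0 0 0 0; 0 0 0 0"}}

```text
time_s: 3.02
position: [0.5134, 0.2725, 0.1323]
orientation: [[0.996, 0.088, -0.001], [0.088, -0.996, -0.0], [-0.001, 0.0, -1.0]]
wrist_force: [-0.1, -0.6, 0.8]
gripper_width: 0.0855
gripper_force: 0.0
```

```bash
cat > w.py <<'E'
from h import *
import sys
im,d,c=snap('wrist'); s=robot.get_state(); cv2.imwrite(f'pics/{sys.argv[1]}.png',im)
P=cloud(d,c); np.savez('w.npz',P=P,d=d)
print(s['time_s'],s['position'],s['wrist_force'])
x,y=map(float,sys.argv[2:4]); 
near=(np.hypot(P[...,0]-x,P[...,1]-y)<.03)&(d>0)
for lo,hi in((.003,.010),(.02,.037),(.038,.046)):
    M=near&(P[...,2]>lo)&(P[...,2]<hi); Q=P[M]
    if len(Q)>5: print(lo,len(Q),Q.mean(0).round(4),((Q.max(0)+Q.min(0))/2).round(4),(Q.max(0)-Q.min(0)).round(4),np.argwhere(M).mean(0).round())
E
python3 w.py w1 .514 .273
```

```text
3.0667 [0.51364636 0.27186267 0.13278291] [-0.36351806 -0.48296713 -0.32951133]
0.003 1902 [0.5153 0.2734 0.006 ] [0.5125 0.2732 0.0065] [0.0493 0.0487 0.0068] [190. 322.]
0.02 106 [0.5177 0.2736 0.0289] [0.5161 0.2733 0.0284] [0.0067 0.0133 0.0168] [196. 322.]
0.038 249 [0.5132 0.2732 0.0418] [0.5125 0.2731 0.0409] [0.0139 0.014  0.0052] [207. 322.]
```

View pics/w1.png

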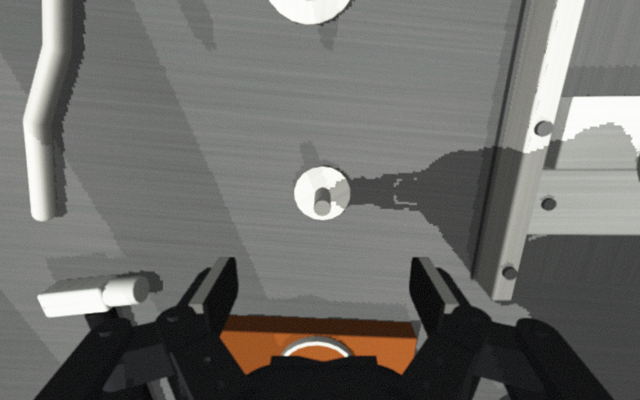

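The wrist view shows the round disc at (322,192) with its post top at (322,207). That puts it at (0.5128, 0.2732), straight below the gripper. The hammer and the brown plate are clear of the fingers.

Request:
{"op": "play_rows", "data": {"plan": "0 -0.05 1 0; 0 0 1 0; 0 0 1 0; 0 0 0.7 0; 0 0 0.5 0; 0 0 0 0; 0 0 0 0"}}

```text
time_s: 3.65
position: [0.5139, 0.2727, 0.0282]
orientation: [[0.996, 0.086, -0.0], [0.086, -0.996, -0.0], [-0.0, 0.0, -1.0]]
wrist_force: [0.6, -0.0, 0.0]
gripper_width: 0.0851
gripper_force: 0.0
```

Request:
{"op": "play_rows", "data": {"plan": "0 0 0 0; 0 0 0 0; 0 0 0 0; 0 0 0 0; 0 0 0 0; 0 0 0 0; 0 0 0 0; 0 0 0 0; 0 0 0 0; 0 0 0 0; 0 0 0 0; 0 0 0 0", "fingers": 1, "newtons": 40}}

```text
time_s: 4.65
position: [0.5137, 0.2733, 0.0281]
orientation: [[0.996, 0.087, 0.0], [0.087, -0.996, 0.0], [0.0, -0.0, -1.0]]
wrist_force: [-1.8, -0.3, 5.0]
gripper_width: 0.0131
gripper_force: 38.9
```

Request:
{"op": "play_rows", "data": {"plan": "0 0 -0.5 0; 0 0 -1 0; 0 0 -1 0; 0 0.3 -1 0; 0 0.6 -0.5 0; 0.2 1 0 0; 0.2 1 0 0; 0.3 1 0 0; 0.3 1 0 0; 0.3 1 0 0; 0.3 1 0 0; 0.1 1 0 0; 0 1 0 0; 0 1 0 0; 0 1 0 0; 0 0.8 0 0; 0 0.4 0 0; 0 0 0 0; 0 0 0 0"}}

```text
time_s: 6.23
position: [0.582, -0.0242, 0.128]
orientation: [[0.996, 0.086, -0.0], [0.086, -0.996, 0.0], [-0.0, -0.0, -1.0]]
wrist_force: [0.1, -0.2, -1.1]
gripper_width: 0.0126
gripper_force: 39.1
```

```bash
python3 - <<'E'
from h import *
for n in('wrist','side'):
    im,d,c=snap(n); s=robot.get_state(); cv2.imwrite(f'pics/{n}2.png',im)
    P=cloud(d,c); x,y=.58,0
    M=(np.hypot(P[...,0]-x,P[...,1]-y)<.055)&(d>0)&(P[...,2]>.0345)&(P[...,2]<.041); Q=P[M]
    A=np.c_[Q[:,:2],np.ones(len(Q))]
    for i in range(4):
        r=np.linalg.lstsq(A,(A[:,:2]**2).sum(1),rcond=None)[0]; cx,cy=r[:2]/2; R=np.sqrt(r[2]+cx*cx+cy*cy)
        e=abs(np.hypot(A[:,0]-cx,A[:,1]-cy)-R); A=A[e<max(.006,2*np.median(e))]
    print(n,len(Q),len(A),cx,cy,R)
    M=(np.hypot(P[...,0]-s['position'][0],P[...,1]-s['position'][1])<.035)&(d>0)&(P[...,2]>.075)&(P[...,2]<.11); Q=P[M]
    if len(Q)>5: print('held',len(Q),Q.min(0),Q.max(0))
print(s['time_s'],s['position'],s['wrist_force'],s['gripper_width'])
E
```

```text
wrist 1167 1167 0.5790878070648668 -0.0011577323399503403 0.03655524508754738
held 2822 [ 0.57276745 -0.04944653  0.09939017] [ 6.06125060e-01 -1.30307948e-05  1.09930737e-01]
side 230 230 0.5781951414137603 0.0010347979763151716 0.03699388778294578
held 299 [ 0.55628673 -0.04678744  0.09894104] [0.60547688 0.00273232 0.10799098]
6.3333 [ 0.58197164 -0.0232957   0.12790122] [ 0.52522248  0.24124471 -2.1153708 ] 0.012786863512180578
```

View pics/wrist2.png

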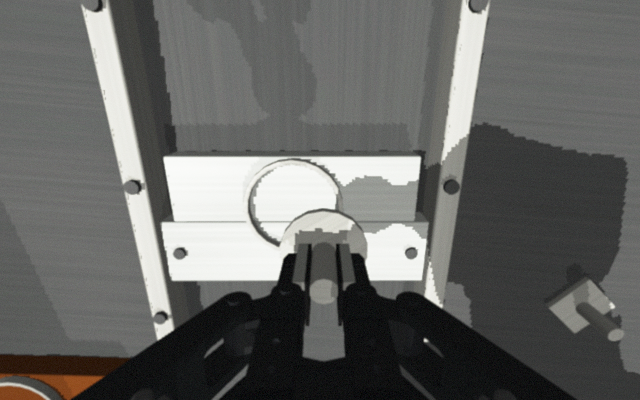

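The held foot is centred at about (0.581, -0.0245) and the ring at (0.579, 0.000). The ring is at (295,203) in the picture. I'll shift about 24.5 mm in +y, then lower.

Request:
{"op": "play_rows", "data": {"plan": "0 -0.5 0 0; 0 -0.48 0 0; 0 0 0.5 0; 0 0 1 0; 0 0 0.7 0; 0 0 0.3 0; 0 0 0.15 0; 0 0 0.1 0; 0 0 0 0; 0 0 0 0"}}

```text
time_s: 7.17
position: [0.5804, 0.0002, 0.0598]
orientation: [[0.996, 0.087, 0.001], [0.087, -0.996, -0.0], [0.001, 0.0, -1.0]]
wrist_force: [-0.0, -0.5, -0.9]
gripper_width: 0.0126
gripper_force: 39.1
```

```bash
python3 - <<'E'
from h import *
im,d,c=snap('side'); s=robot.get_state(); cv2.imwrite('pics/side3.png',cv2.resize(im[130:290,140:340],None,fx=3,fy=3))
print(s['time_s'],s['position'],s['wrist_force'],s['gripper_width'])
E
```

```text
7.2167 [5.80391897e-01 8.98581935e-05 5.98593205e-02] [ 0.95856982 -0.26230282 -2.38576209] 0.01282628851161787
```

View pics/side3.png

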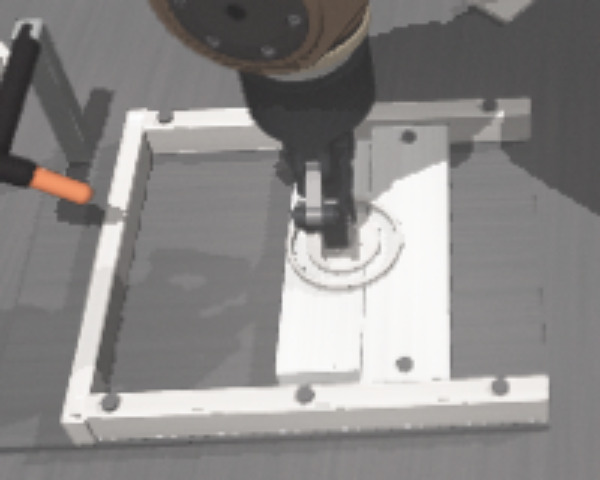

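The foot's disc lies inside the ring at about (340,255) in the crop, roughly 1–2 mm above the slide. I'll lower the last bit and release.

Request:
{"op": "play_rows", "data": {"plan": "0 0 0.05 0; 0 0 0.03 0; 0 0 0 0; 0 0 0 0"}}

```text
time_s: 7.55
position: [0.5804, -0.0001, 0.0581]
orientation: [[0.996, 0.086, 0.001], [0.086, -0.996, -0.0], [0.001, 0.0, -1.0]]
wrist_force: [-2.1, 0.1, 7.1]
gripper_width: 0.0127
gripper_force: 40.2
```

Request:
{"op": "play_rows", "data": {"plan": "0 0 0 0; 0 0 0 0; 0 0 0 0; 0 0 0 0; 0 0 0 0; 0 0 0 0; 0 0 0 0", "fingers": 0.4}}

```text
time_s: 8.13
position: [0.58, 0.0, 0.057]
orientation: [[0.996, 0.087, -0.0], [0.087, -0.996, -0.0], [-0.0, 0.0, -1.0]]
wrist_force: [-0.1, -0.8, 0.2]
gripper_width: 0.0511
gripper_force: 0.0
```

Request:
{"op": "play_rows", "data": {"plan": "0 0 -0.4 0; 0 0 -0.8 0; 0 0 -1 0; 0 0 -1 0; 0 0 -0.8 0; -0.5 0 0 0; -1 0 0 0; -1 0 0 0; -1 0 0 0; -0.5 0 0 0; 0 0 0 0; 0 0 0 0"}}

```text
time_s: 9.13
position: [0.4808, -0.0087, 0.1579]
orientation: [[0.996, 0.086, 0.002], [0.086, -0.996, -0.0], [0.001, 0.0, -1.0]]
wrist_force: [0.3, 0.4, 0.5]
gripper_width: 0.0509
gripper_force: 0.0
```

Request:
{"op": "play_rows", "data": {"plan": "0 0 0 0; 0 0 0 0; 0 0 0 0; 0 0 0 0; 0 0 0 0; 0 0 0 0", "fingers": 1, "newtons": 40}}

```text
time_s: 9.63
position: [0.4805, -0.0086, 0.1569]
orientation: [[0.996, 0.087, -0.0], [0.087, -0.996, -0.0], [-0.0, 0.0, -1.0]]
wrist_force: [0.9, 0.3, -0.1]
gripper_width: 0.0002
gripper_force: 0.0
```

```bash
cat > s.py <<'E'
from h import *
import sys
x,y=map(float,sys.argv[2:4])
for n in sys.argv[4:]:
    im,d,c=snap(n); s=robot.get_state(); cv2.imwrite(f'pics/{n}{sys.argv[1]}.png',im)
    P=cloud(d,c); a=np.radians(5); L=(P[...,:2]-[.5974,.0017])@np.array([[np.cos(a),-np.sin(a)],[np.sin(a),np.cos(a)]])
    M=(np.hypot(P[...,0]-x,P[...,1]-y)<.03)&(d>0)&(P[...,2]>.064)&(P[...,2]<.078); Q=P[M]
    if len(Q)>5: print(n,'post top',len(Q),Q.mean(0).round(4),(Q.max(0)-Q.min(0)).round(4))
    M=(abs(L[...,1])<.105)&(d>0)&(P[...,2]>.027)&(P[...,2]<.033)&(abs(L[...,0])<.14)&(im.min(2)>60)
    for l in(-.09,-.06,.06,.09):
        q=L[M&(abs(L[...,1]-l)<.012)][:,0]
        if len(q)>20: print('  slide lat',l,'x range',np.percentile(q,[1,99]).round(4))
print(s['time_s'],s['position'],s['wrist_force'],s['gripper_width'])
E
python3 s.py 4 .579 0 wrist side
```

```text
wrist post top 380 [ 0.5788 -0.0006  0.072 ] [0.0135 0.0133 0.0086]
  slide lat -0.09 x range [-0.088   0.0195]
  slide lat -0.06 x range [-0.0879  0.0197]
  slide lat 0.06 x range [-0.0871  0.0197]
  slide lat 0.09 x range [-0.0872  0.0194]
side post top 48 [0.5785 0.0028 0.0701] [0.0122 0.0138 0.0091]
  slide lat -0.09 x range [-0.0891  0.1347]
  slide lat -0.06 x range [-0.089   0.1348]
  slide lat 0.06 x range [-0.0884  0.1337]
  slide lat 0.09 x range [-0.0883  0.1343]
9.7333 [ 0.48042241 -0.00864141  0.15696505] [-0.46738567  0.4315006  -0.26491632] -3.0391455116216287e-05
```

View pics/wrist4.png

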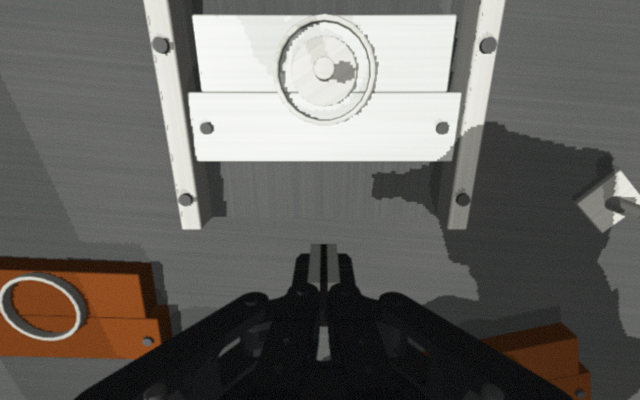

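The foot stands centred in the ring, with its post top at (324,68). The rear edge is straight along row 160, at jig x ≈ -0.0875, and the tool is on the lane's centre line. I'll lower the closed fingers behind the edge.

Request:
{"op": "play_rows", "data": {"plan": "0 0 1 0; 0 0 1 0; 0 0 1 0; 0 0 1 0; 0 0 0.7 0; 0 0 0.4 0; 0 0 0 0; 0.2 0 0 0; 0.2 0 0 0; 0.15 0 0 0; 0.1 0 0 0; 0.1 0 0 0; 0.1 0 0 0; 0.1 0 0 0; 0.1 0 0 0; 0.1 0 0 0"}}

```text
time_s: 11.07
position: [0.5091, -0.0062, 0.0296]
orientation: [[0.996, 0.087, -0.0], [0.087, -0.996, -0.0], [-0.0, 0.0, -1.0]]
wrist_force: [-2.2, 0.3, 0.6]
gripper_width: 0.0002
gripper_force: 1.0
```

Request:
{"op": "play_rows", "data": {"plan": "0.1 0 0 0; 0.1 0 0 0; 0.15 0 0 0; 0.15 0 0 0; 0.2 0 0 0; 0.2 0 0 0; 0.2 0 0 0; 0.2 0 0 0; 0.2 0 0 0; 0.2 0 0 0; 0.2 0 0 0; 0.15 0 0 0"}}

```text
time_s: 12.07
position: [0.5607, -0.0017, 0.0295]
orientation: [[0.996, 0.087, 0.0], [0.087, -0.996, -0.0], [0.0, 0.0, -1.0]]
wrist_force: [-1.6, -0.2, -0.2]
gripper_width: -0.0001
gripper_force: 0.9
```

```bash
python3 s.py 5 .622 .003 side scene
```

```text
side post top 49 [0.6417 0.0082 0.0699] [0.0137 0.0146 0.0096]
  slide lat -0.09 x range [0.0215 0.1347]
  slide lat -0.06 x range [0.0004 0.1354]
  slide lat 0.06 x range [-0.0257  0.1334]
  slide lat 0.09 x range [-0.0254  0.1343]
scene post top 46 [0.6442 0.0024 0.0709] [0.0133 0.0134 0.009 ]
  slide lat -0.09 x range [-0.0226  0.0855]
  slide lat -0.06 x range [-0.0227  0.0848]
  slide lat 0.06 x range [-0.0224  0.0852]
  slide lat 0.09 x range [-0.0228  0.0849]
12.1667 [ 0.56100028 -0.00173284  0.02960373] [-0.6382707  -0.12496697  0.34234203] 6.341266689388419e-05
```

The slide runs straight and the foot is upright. About 48 mm remain.

Request:
{"op": "play_rows", "data": {"plan": "0.1 0 0 0; 0.15 0 0 0; 0.2 0 0 0; 0.2 0 0 0; 0.2 0 0 0; 0.2 0 0 0; 0.2 0 0 0; 0.15 0 0 0; 0.1 0 0 0; 0.1 0 0 0; 0.08 0 0 0; 0.06 0 0 0; 0.05 0 0 0; 0.05 0 0 0; 0 0 0 0"}}

```text
time_s: 13.42
position: [0.6062, 0.0023, 0.0296]
orientation: [[0.996, 0.087, 0.0], [0.087, -0.996, -0.0], [0.0, 0.0, -1.0]]
wrist_force: [-0.5, 0.2, 0.2]
gripper_width: -0.0001
gripper_force: 0.2
```

Request:
{"op": "play_rows", "data": {"plan": "0.04 0 0 0; 0.04 0 0 0; 0.04 0 0 0"}}

```text
time_s: 13.67
position: [0.6089, 0.0025, 0.0296]
orientation: [[0.996, 0.087, -0.0], [0.087, -0.996, -0.0], [-0.0, 0.0, -1.0]]
wrist_force: [-1.3, -0.1, 0.6]
gripper_width: -0.0001
gripper_force: 0.9
```

```bash
python3 s.py 6 .687 .0095 side scene
```

```text
side post top 46 [0.6887 0.0118 0.0704] [0.0131 0.013  0.0101]
  slide lat -0.09 x range [0.0802 0.135 ]
  slide lat -0.06 x range [0.057  0.1352]
  slide lat 0.06 x range [0.0233 0.1339]
  slide lat 0.09 x range [0.0235 0.1347]
scene post top 49 [0.6916 0.0072 0.0706] [0.0137 0.0152 0.01  ]
  slide lat -0.09 x range [0.0248 0.1328]
  slide lat -0.06 x range [0.0247 0.1329]
  slide lat 0.06 x range [0.0255 0.1323]
  slide lat 0.09 x range [0.0248 0.1329]
13.7667 [0.60910695 0.00252058 0.02952906] [-1.70039759  0.30848888 -0.82734646] 0.0006749341474982848
```

Nearly home. I'll creep on until the stop shows in the wrist force.

Request:
{"op": "play_rows", "data": {"plan": "0.04 0 0 0; 0.03 0 0 0; 0 0 0 0"}}

```text
time_s: 14.02
position: [0.6108, 0.0027, 0.0295]
orientation: [[0.996, 0.087, 0.0], [0.087, -0.996, -0.0], [0.0, 0.0, -1.0]]
wrist_force: [-0.8, -0.5, -0.7]
gripper_width: -0.0002
gripper_force: 0.5
```

Request:
{"op": "play_rows", "data": {"plan": "0.03 0 0 0; 0.03 0 0 0; 0 0 0 0"}}

```text
time_s: 14.27
position: [0.6111, 0.0027, 0.0294]
orientation: [[0.996, 0.087, -0.003], [0.087, -0.996, -0.0], [-0.003, -0.0, -1.0]]
wrist_force: [-7.4, -1.5, 2.1]
gripper_width: -0.0004
gripper_force: 3.4
```

Request:
{"op": "play_rows", "data": {"plan": "0.03 0 0 0; 0.03 0 0 0; 0 0 0 0"}}

```text
time_s: 14.52
position: [0.6112, 0.0029, 0.0292]
orientation: [[0.996, 0.087, -0.006], [0.087, -0.996, 0.0], [-0.006, -0.001, -1.0]]
wrist_force: [-14.2, -2.8, 6.1]
gripper_width: 0.0002
gripper_force: 6.7
```

The tool no longer advances and the force is rising, so the slide is against the stop. Backing off and lifting clear.

Request:
{"op": "play_rows", "data": {"plan": "-0.1 0 0 0; -0.2 0 0 0; -0.5 0 0 0; -0.8 0 0 0; -0.5 0 0 0; 0 0 -0.5 0; 0 0 -1 0; 0 0 -1 0; 0 0 -1 0; 0 0 -1 0; -1 0 -0.5 0; -1 0 0 0; 0 0 0 0; 0 0 0 0"}}

```text
time_s: 15.68
position: [0.5112, -0.006, 0.1552]
orientation: [[0.996, 0.086, 0.002], [0.086, -0.996, -0.0], [0.002, 0.0, -1.0]]
wrist_force: [0.5, 0.3, 0.7]
gripper_width: 0.0003
gripper_force: 0.0
```

```bash
python3 s.py 7 .69 .0095 wrist side scene
```

```text
slide lat -0.09 x range [0.0245 0.0603]
  slide lat -0.06 x range [0.0246 0.0604]
  slide lat 0.06 x range [0.0246 0.0603]
  slide lat 0.09 x range [0.0245 0.0603]
side post top 47 [0.6908 0.0121 0.0703] [0.0133 0.0134 0.0089]
  slide lat -0.09 x range [0.0256 0.1345]
  slide lat -0.06 x range [0.0257 0.1347]
  slide lat 0.06 x range [0.0255 0.134 ]
  slide lat 0.09 x range [0.0257 0.1342]
scene post top 52 [0.694  0.0072 0.0707] [0.0134 0.0138 0.0107]
  slide lat -0.09 x range [0.0266 0.1347]
  slide lat -0.06 x range [0.0274 0.1345]
  slide lat 0.06 x range [0.027 0.133]
  slide lat 0.09 x range [0.0268 0.1341]
15.8333 [ 0.51236839 -0.00599243  0.15444348] [ 0.224146   -0.11401174 -0.53086978] -0.00019658864478432894
```

View pics/side7.png

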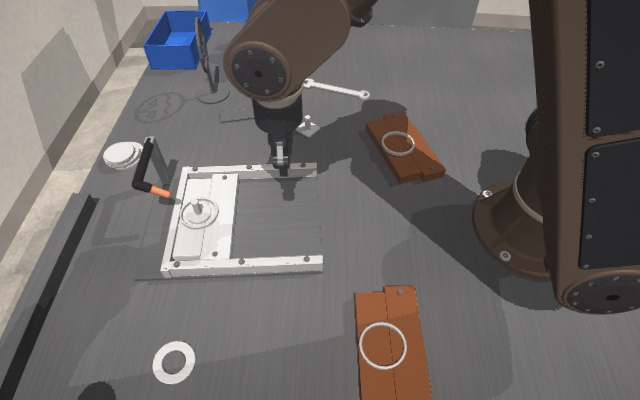

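The slide lies flush against the stop at (205,215), with rear edge at jig x ≈ 0.025. The foot stands in the ring at (198,207), the square foot is untouched at (307,126), and the gripper is clear.

```bash
python3 -c "
from rig import order; print(order.finish_job())"
```

```text
the job is handed in; nothing more can be done
None
```

The round foot stands in the ring, the slide is fully home against the end stop, the square foot was left where it stood, and the job is handed in (about 16 s of the 48 s used).

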